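# Nudge the askew lid square onto the treat box and seal it

### The job

The lid of the square treat box was left lying askew on top of it. It is too wide to grip, so nudge it round by its edges until it is square with the box and has dropped fully home all round, then press the big button in its middle all the way down to seal it. Leave the box standing about where it is and do not disturb the other things on the table.

Things in the scene. Friction and masses are not known exactly. Their poses are not given: they have to be found in the camera images.
- container: Square clear box of biscuits, loose on the table, about 2.2 kg (slides if pushed with more than about 11 N). 150 x 150 mm, 100 mm tall; the top 14 mm is a blue collar, 162 x 162 mm outside, with a square opening 142 x 142 mm. Origin: centre of the underside; z up, x and y along its sides (it looks the same after every quarter turn).
- lid: White square lid, loose, about 0.3 kg: plate 162 x 162 mm, 9 mm thick, and under it a grey plug 138 x 138 mm (corners rounded, radius 12), 10 mm deep. Origin: centre of the plate's underside; z up, x and y along its sides. Any of its four ways round will do. It starts with the plug's bottom on the collar, 0.3 to 0.8 rad out of square either way, up to 6 mm off centre in x and y.
- mouth (a point): Centre of the box's opening, level with the collar's top, 100 mm above the box's origin. With the lid home its origin is here (2 mm of play each way) and its plate is flush with the collar's outside all round; as long as the plug still rests on the collar the lid's origin is up to 10 mm higher. The lid slides on the collar under a push of a few newtons.
- button_top (a point): Centre of the top of the round blue button in the middle of the lid, 90 mm in diameter; it stands 17 mm above the lid's origin (8 mm proud of the plate) when up and 11 mm when pressed home.
- seal_button (a joint): How far the lid's button is pressed, m: 0 up, 0.006 fully down. It moves under about 7 N and stays where it is left; it must be up until the lid has dropped home.
- bowl: Steel pet bowl, 160 mm across, 55 mm tall, origin centre of the underside. Bystander.
- ball_center (a point): Centre of the orange ball, 65 mm in diameter, lying in the bowl. Bystander.
- canister: Green treat canister with white twist cap, 94 mm across, 136 mm tall, origin centre of the underside. Bystander.
- brush: Grooming brush, about 200 mm long, 30 mm tall, origin at the middle of its length underneath, x towards the head. Bystander.
- comb: Flat steel comb 150 x 36 mm, 6 mm thick, origin at its middle underneath, x along it. Bystander.
- scoop: Metal scoop with wooden handle, 165 mm long, 42 mm tall, origin near its middle underneath, x towards the scoop. Bystander.
- bone: Brown hard chew bone, 140 mm long, 58 mm wide, 32 mm tall, origin at its middle underneath, x along it. Bystander.
Mind the look-alikes: they are no part of the job. There is more than one size of the lid; the job needs the larger.

How it is judged:
By the outcome, as a careful person would: the job done as asked, in the order asked, and still so for the second after the job is handed in, with the robot touching nothing.
It also fails if it takes over 61 s, if anything falls off the work surface, if the arm or the gripper's body presses on something with over 40 N, if the wrist force passes 120 N, or if a joint passes its speed limit or range.

### The arm

A 7-joint arm with a two-finger parallel gripper is mounted at the origin on the work surface. World frame = base frame: x ahead of the robot, y to its left, z up, the work surface at z = 0. Lengths are in mm, angles in rad, forces in N, time in s.
With the tool pointing down it reaches from about 400 to 750 mm from the base axis. Payload 19.5 kg.
Tool frame: the origin (TCP) lies at the very end of the fingers, on their centre line; the grasp point (between the pads) lies 19 mm behind it; x points along the fingers, y is the direction in which the jaws open and shut, and the axes are right-handed (so a half turn about x gives the same grasp; the last joint's range is limited). The gripper opens to 85 mm and grips with 20 to 120 N. Pads are 22 mm wide; open, the fingers measure 114 mm over their backs; the gripper's body (76 mm by 85 mm) begins 54 mm behind the grasp point. The pads swing forward as they close: fully open they stand 13 mm farther back than shut.
Start: joints at [1.204, 0.707, -0.028, 1.485, 0.022, 0.951, -0.075], TCP at [183.486, -544.911, 231.268] pointing down, gripper open.
Joint ranges: [-2.71, 2.71], [-0.32, 2.16], [-1.57, 1.52], [0, 2.45], [-1.46, 4.6], [0, 2.02], [-2.83, 2.83]. Speed limits (rad/s): [1.89, 1.89, 2.57, 2.57, 3.01, 3.01, 3.01].

### API

Orientations are given as a rotation vector (axis times angle).
In Python, from workcell import monitor, vision, r, spotter gives the robot as it stands.
- The arm moves only by the shell command python3 -m crank 'ROWS' [OPENING] [FORCE]. ROWS is JSON, a list of rows, each a list of 6 numbers: the shift along the tool's x, y, z in mm, then the turn, a rotation vector about the tool's x, y, z in degrees. A call has exactly 10 rows; each row shifts and turns the pose as measured when the row begins, along the tool's axes as they then stand; what a row does not reach is not made up. A row lasts 1/8 s, in which the tool goes at most 62.5 mm and 10.7 degrees, less where a joint would pass 70% of its speed; a pose out of reach is approached as far as the arm can. A call with a gripper value outside its range is refused whole. OPENING is the opening, from -1 (shut) to 1 (fully open), so that 0 is half open, set as the call begins (- or left out, the last holds). The fingers move at their own pace and stop on an object; FORCE is the grip in N (left out, the last holds). Time passes only in rows, so rows that do not move let the fingers close, or fill a call up. It gives the time, the measured TCP pose, the force and the opening at its end, in the units of the state.
- monitor.get_obs(): the state, without advancing time (a new reading comes with each control period).
- vision.get_image(name): name is "scene" or "top" or "wrist"; returns a dict with "pixels" (400x640x3 uint8, blue, green, red), "z_map" (400x640 float32, mm along the optical axis (not along the pixel's ray), 0 where there is no reading), "intrinsics" (3x3 intrinsics, pixels), "world_to_cam" (4x4, takes a point from world to camera coordinates); the wrist camera has in their place "tool_from_camera" (4x4, takes a point from camera to tool coordinates, whose origin is the TCP and whose axes are the tool frame's). Camera axes: x right, y down, z forward; pixel columns grow to the right and rows downward; lengths in mm; the calibration is good to about 2 mm. A picture is of the moment at which its call begins: read the wrist's pose just before it.
- r.finish_job(): hands the job in, once; it reports no verdict.
Trained networks look in a picture, given as the dict that the camera call returned (one of the last four; its "shot" number tells which), for a name from the list of things; names that differ only in an ending like _2 or _b are one class to them, and where a whole thing is asked for, a point or a joint stands for the part that bears it (a point fixed in the world has none). Each returns a list of dicts, best first, with "conf" (0 to 1); they miss things now and then, are a little off and sometimes report something else, mostly with a low value. They report only what shows in the picture. A call takes as long as a camera call. They do not tell look-alikes from the thing itself.
- spotter.trace(picture, query): "region" (400x640 bool, what is visible of it) and "at" ([column, row] in pixels, amid what is visible of it).
- spotter.spot_point(picture, query): "at" ([column, row] in pixels: a listed point, or the origin of a listed thing).
The state is a dict: "time_s": time; "qpos": joint angles; "qvel": joint speeds; "joint_torque": joint torques, N m; "eef_pos": TCP position; "eef_rot": TCP orientation; "contact_force": force on the tool from outside, world axes, zero at the start; "torque": the same for the moment, N m; "finger_gap": opening from 0.0 (shut) to 1.0 (fully open).
Only numpy, scipy, OpenCV 4.12 (cv2) and the standard library are available. Lean on these libraries where they do the work, as an engineer would, in place of code of your own. Each camera call takes 0.05 s, during which the arm holds its last target.

## Working session

There is one attempt and no reset: what is moved stays moved. The work goes in short steps, Python scripts to look and compute and a shell command to move; the robot and the scene stay as the last step left them, time stands still between calls to the robot, and variables do not carry over. Pictures are saved under pics/ and viewed, and the job is handed in when it is done.

```bash
ls; mkdir -p pics; cat > h.py <<'E'
import numpy as np, cv2
from workcell import monitor, vision, r, spotter
from scipy.spatial.transform import Rotation as R
def world(pic,uv=None):
    K=np.array(pic["intrinsics"]);z=pic["z_map"]
    v,u=np.mgrid[0:400,0:640]
    P=np.stack([(u-K[0,2])/K[0,0]*z,(v-K[1,2])/K[1,1]*z,z,np.ones_like(z)],-1)
    T=np.linalg.inv(np.array(pic["world_to_cam"]))
    return (P@T.T)[...,:3]
def proj(pic,p):
    c=np.array(pic["world_to_cam"])@np.r_[p,1];K=np.array(pic["intrinsics"])
    q=K@c[:3];return q[:2]/q[2]
E
python3 - <<'E'
from h import *
o=monitor.get_obs();print({k:np.round(v,3) for k,v in o.items()})
print(R.from_rotvec(o['eef_rot']).as_matrix().round(3))
for n in ["top","scene"]:
    p=vision.get_image(n);cv2.imwrite(f"pics/{n}0.png",p["pixels"])
    W=world(p)
    for q in ["lid","container","button_top"]:
        for d in spotter.trace(p,q)[:4]:
            m=d["region"]&(p["z_map"]>0)
            print(n,q,round(d["conf"],2),np.round(d["at"]),m.sum(),np.median(W[m],0).round())
E
```

```text
pics
{'time_s': np.float64(0.0), 'qpos': array([ 1.204,  0.707, -0.028,  1.485,  0.022,  0.951, -0.075]), 'qvel': array([-0.   ,  0.   ,  0.001, -0.001,  0.002, -0.   ,  0.   ]), 'joint_torque': array([-2.0000e-03, -8.8318e+01,  1.2340e+00, -2.3617e+01,  1.7000e-02,
        6.0000e-03, -0.0000e+00]), 'eef_pos': array([ 183.407, -544.694,  230.839]), 'eef_rot': array([ 2.046,  0.336, -2.046]), 'contact_force': array([ 0.241,  0.271, -0.121]), 'torque': array([ 0.013, -0.03 , -0.005]), 'finger_gap': np.float64(0.997)}
[[-0.     0.319 -0.948]
 [ 0.001 -0.948 -0.319]
 [-1.    -0.001  0.   ]]
top lid 0.79 [303. 183.] 2812 [594.  50. 119.]
top lid 0.63 [319. 264.] 1404 [359.   1.  14.]
top button_top 0.87 [320. 263.] 350 [359.   3.  19.]
top button_top 0.81 [299. 184.] 652 [597.  49. 126.]
top button_top 0.32 [305. 214.] 402 [586.  58.  98.]
top button_top 0.16 [390. 149.] 404 [ 726. -240.   26.]
scene lid 0.59 [344. 176.] 1436 [367.   4.  15.]
scene container 0.9 [328. 266.] 1189 [650.  84.  64.]
scene button_top 0.83 [342. 173.] 364 [362.   4.  20.]
scene button_top 0.62 [326. 229.] 1061 [600.  51. 127.]
```

```bash
python3 - <<'E'
from h import *
p=vision.get_image("top");W=world(p)
c=p["pixels"][120:300,220:420];cv2.imwrite("pics/crop1.png",cv2.resize(c,None,fx=3.3,fy=3.3,interpolation=cv2.INTER_CUBIC))
for nm,lo,hi in [("plate",113,123),("btn",123.5,135),("collar",92,106)]:
    m=((W[...,2]>lo)&(W[...,2]<hi)&(p["z_map"]>0)&(np.abs(W[...,0]-594)<150)&(np.abs(W[...,1]-50)<150)).astype(np.uint8)
    n,l,s,_=cv2.connectedComponentsWithStats(m);k=1+s[1:,4].argmax();m=l==k
    P=W[m];rc=cv2.minAreaRect(P[:,:2].astype(np.float32));print(nm,m.sum(),rc,np.median(P[:,2]))
E
```

```text
plate 2077 ((596.8906860351562, 49.667972564697266), (162.7595977783203, 161.92282104492188), 11.410623550415039) 118.31991780399039
btn 623 ((596.48486328125, 49.60882568359375), (88.88178253173828, 84.51050567626953), 0.32066208124160767) 126.69144441893422
collar 92 ((592.722900390625, 147.38265991210938), (71.01556396484375, 28.334306716918945), 11.286396026611328) 99.4585346537176
```

View pics/top0.png

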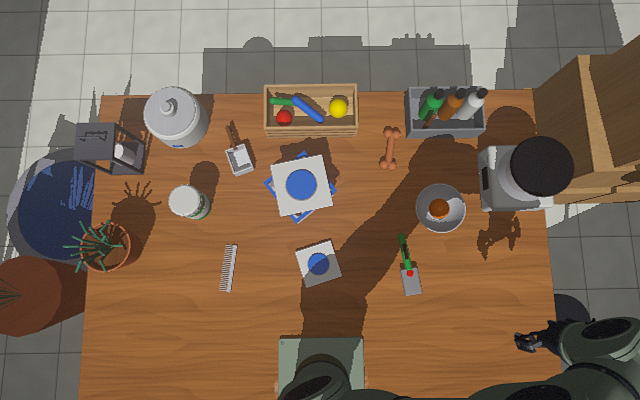

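View pics/scene0.png

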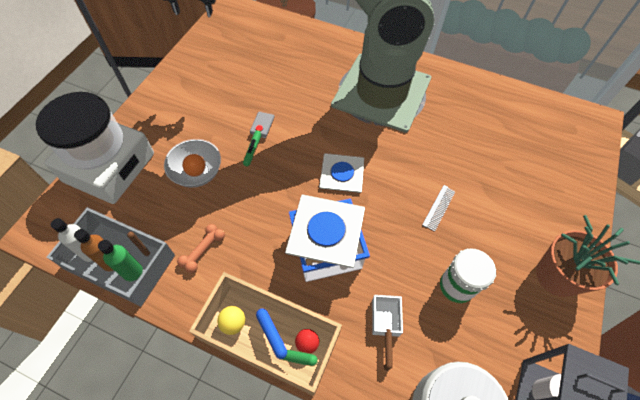

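View pics/crop1.png

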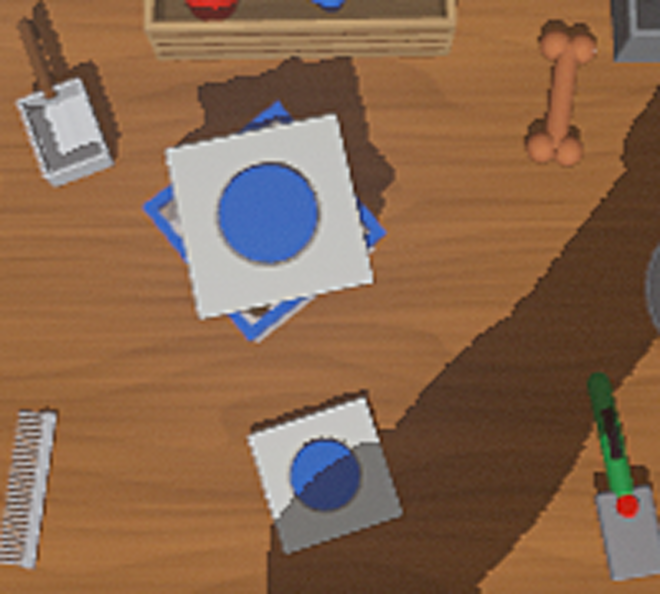

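The large lid at pixel (302,185) rests on the blue collar. It measures 162 mm, so it is the one the job needs. The small one at (319,264) lies on the table at about 100 mm and is the look-alike. Next I'll fit the box pose from the four visible collar corners.

```bash
cat >> h.py <<'E'
from scipy.optimize import minimize
def lidbox(p,c0=(597,50),verbose=True):
    W=world(p);hsv=cv2.cvtColor(p["pixels"],cv2.COLOR_BGR2HSV)
    near=(np.hypot(W[...,0]-c0[0],W[...,1]-c0[1])<135)&(p["z_map"]>0)
    blue=(hsv[...,0]>100)&(hsv[...,0]<125)&(hsv[...,1]>120)
    bx=near&blue&(W[...,2]>92)&(W[...,2]<104)&(np.hypot(W[...,0]-c0[0],W[...,1]-c0[1])>60)
    return W,bx,near,hsv
def fitring(P,a0,c0):
    # pixels should lie in collar ring (half 71..81); penalise outside outer, and reward tight
    best=None
    def cost(x):
        ca,sa=np.cos(x[2]),np.sin(x[2]);d=P-x[:2]
        u=abs(d[:,0]*ca+d[:,1]*sa);v=abs(-d[:,0]*sa+d[:,1]*ca);m=np.maximum(u,v)
        return (np.maximum(m-80.5,0)**2+np.maximum(71.5-m,0)**2).mean()
    for a in np.radians(np.arange(0,90,6)):
        s=minimize(cost,[c0[0],c0[1],a],method="Nelder-Mead",options=dict(initial_simplex=[[c0[0],c0[1],a],[c0[0]+6,c0[1],a],[c0[0],c0[1]+6,a],[c0[0],c0[1],a+.1]]))
        if best is None or s.fun<best.fun: best=s
    return best
E
python3 - <<'E'
from h import *
for n in ["top","scene"]:
    p=vision.get_image(n)
    W,bx,near,hsv=lidbox(p);P=W[bx][:,:2]
    b=fitring(P,0,(597,50));print(n,len(P),b.x[:2],np.degrees(b.x[2])%90,b.fun,np.median(W[bx][:,2]))
    m=(near&(W[...,2]>113)&(W[...,2]<124)).astype(np.uint8)
    m=cv2.morphologyEx(m,cv2.MORPH_OPEN,np.ones((3,3)))>0
    print(cv2.minAreaRect(W[m][:,:2].astype(np.float32)), np.polyfit(W[m][:,0],W[m][:,2],1))
# obstacles
    for q in ["bowl","canister","brush","comb","scoop","bone"]:
        for d in spotter.trace(p,q)[:1]:
            mm=d["region"]&(p["z_map"]>0)
            print(n,q,round(d["conf"],2),np.round(d["at"]),np.median(W[mm],0).round(), W[mm].max(0).round())
E
```

```text
top 213 [595.90567482  55.59319849] 37.95791043385576 0.0037541338670754603 99.23964883921417
((597.1130981445312, 49.767852783203125), (162.5778350830078, 162.0944366455078), 11.342653274536133) [1.68499761e-03 1.17410677e+02]
top bowl 0.63 [452. 204.] [ 533. -402.   26.] [ 606. -308.   62.]
top canister 0.86 [186. 204.] [547. 384. 134.] [599. 442. 142.]
top brush 0.98 [409. 275.] [ 326. -281.   25.] [ 450. -258.   36.]
top comb 0.89 [228. 268.] [347. 289.   3.] [425. 314.  13.]
top scoop 0.86 [237. 157.] [719. 268.   7.] [824. 315.  47.]
top bone 0.69 [391. 151.] [ 729. -241.   26.] [ 816. -206.   36.]
scene 386 [597.75549756  55.43807666] 38.119416341451746 0.05991235002595527 99.59214355136527
((597.7735595703125, 50.4708366394043), (163.48074340820312, 162.3968963623047), 11.458351135253906) [-9.39626370e-04  1.19446965e+02]
scene bowl 0.56 [188. 154.] [ 518. -405.   30.] [ 609. -306.   60.]
scene canister 0.85 [466. 275.] [575. 391. 133.] [603. 484. 140.]
scene brush 0.66 [256. 131.] [ 335. -276.   25.] [ 455. -255.   34.]
scene comb 0.88 [441. 206.] [354. 295.   4.] [427. 321.  10.]
scene scoop 0.84 [386. 320.] [711. 267.  10.] [821. 305.  46.]
scene bone 0.69 [201. 249.] [ 737. -236.   27.] [ 806. -204.   35.]
```

Box: (596.5, 55.5) at 38.0°. Lid: (597.3, 50) at 11.4°. The lid needs about +26.6° CCW and +5.5 mm in y, which I'll do with alternating small pushes from opposite faces using shut fingers at z≈105.

```bash
python3 -m crank '[[0,-22,-45,0,0,0],[0,-22,-45,0,0,0],[0,-22,-45,0,0,0],[0,-22,-45,0,0,0],[0,-22,-45,0,0,0],[0,-22,-45,0,0,0],[0,-22,-45,0,0,0],[0,-22,-45,0,0,0],[0,-22,-45,0,0,0],[0,-22,-45,0,0,0]]' -1 30
```

```text
time_s: 2.4
eef_pos: [549.2, -184.9, 231.3]
eef_rot: [2.049, 0.326, -2.048]
contact_force: [-0.4, -0.4, -0.9]
finger_gap: 0.003
```

```bash
cat >> h.py <<'E'
def shift(*targets):
    o=monitor.get_obs();A=R.from_rotvec(o['eef_rot']).as_matrix();p=np.array(o['eef_pos'])
    print('t',round(float(o['time_s']),2),'at',p.round(1),'F',np.round(o['contact_force'],1),'yaw y',np.degrees(np.arctan2(A[1,1],A[0,1])).round(1),'tilt',A[:,0].round(3))
    for t in targets:
        print(t,'->',(A.T@(np.array(t)-p)).round(1)); p=np.array(t)
E
python3 -c "
from h import *
shift((685,-55,200),(685,-55,105))"
```

```text
t 2.4 at [ 549.2 -184.9  231.3] F [-0.4 -0.4 -0.9] yaw y -71.8 tilt [ 0.001 -0.002 -1.   ]
(685, -55, 200) -> [  31.1  -81.  -169.6]
(685, -55, 105) -> [95.  -0.2  0. ]
```

```bash
python3 -m crank '[[6,-16,-34,0,0,0],[6,-16,-34,0,0,0],[6,-16,-34,0,0,0],[6,-16,-34,0,0,0],[7,-16,-33,0,0,0],[30,0,0,0,0,0],[30,0,0,0,0,0],[20,0,0,0,0,0],[10,0,0,0,0,0],[0,0,0,0,0,0]]'; python3 -c "
from h import *
shift((685,-55,105))
p=vision.get_image('scene');cv2.imwrite('pics/s1.png',p['pixels'])"
```

```text
time_s: 3.65
eef_pos: [690.8, -46.6, 105.6]
eef_rot: [2.047, 0.333, -2.044]
contact_force: [0.2, 0.0, -0.2]
finger_gap: 0.003
t 3.65 at [690.8 -46.6 105.6] F [ 0.2  0.  -0.2] yaw y -71.4 tilt [ 0.002 -0.001 -1.   ]
(685, -55, 105) -> [0.6 6.1 8.2]
```

View pics/s1.png

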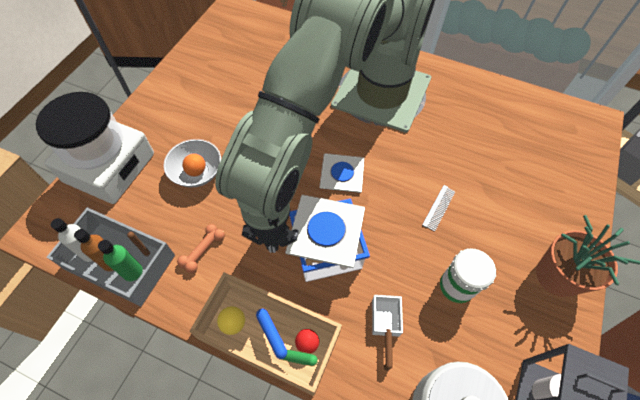

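```bash
python3 -m crank '[[0,0,10,0,0,0],[0,-6,0,0,0,0],[0,-5,0,0,0,0],[0,-4,0,0,0,0],[0,-3,0,0,0,0],[0,-3,0,0,0,0],[0,-3,0,0,0,0],[0,-3,0,0,0,0],[0,-2,0,0,0,0],[0,0,0,0,0,0]]'
cat >> h.py <<'E'
def look(c0=(597,50),tag=None):
    for n in ["top","scene"]:
        p=vision.get_image(n)
        W,bx,near,hsv=lidbox(p,c0);P=W[bx][:,:2]
        if len(P)>30:
            b=fitring(P,0,c0);print(n,'box',len(P),b.x[:2].round(1),(np.degrees(b.x[2])%90).round(1),round(b.fun,3))
        white=(hsv[...,1]<60)&(hsv[...,2]>120)
        m=(near&white&(W[...,2]>98)&(W[...,2]<124)).astype(np.uint8)
        m=cv2.morphologyEx(m,cv2.MORPH_OPEN,np.ones((3,3)))
        k,l,s,_=cv2.connectedComponentsWithStats(m);m=l==1+s[1:,4].argmax()
        q=cv2.minAreaRect(W[m][:,:2].astype(np.float32))
        X=np.c_[W[m][:,:2]-q[0],np.ones(m.sum())];pl=np.linalg.lstsq(X,W[m][:,2],rcond=None)[0]
        print(n,'lid',np.round(q[0],1),np.round(q[1],1),round(q[2]%90,1),'z top',pl[2].round(1),'tilt mrad',(pl[:2]*1000).round())
        bt=near&(hsv[...,0]>100)&(hsv[...,0]<125)&(hsv[...,1]>120)&(W[...,2]>107)
        if bt.sum()>50:
            q=cv2.minAreaRect(W[bt][:,:2].astype(np.float32));print(n,'btn',np.round(q[0],1),np.round(q[1],1),np.median(W[bt][:,2]).round(1))
        if tag: cv2.imwrite(f'pics/{tag}_{n}.png',cv2.resize(p['pixels'][110:290,180:420],None,fx=3,fy=3,interpolation=cv2.INTER_CUBIC))
E
python3 -c "
from h import *
shift();look(tag='a1')"
```

```text
time_s: 4.95
eef_pos: [673.8, -20.6, 109.0]
eef_rot: [2.052, 0.331, -2.037]
contact_force: [0.8, -0.6, 0.1]
finger_gap: -0.001
t 4.95 at [673.8 -20.6 109. ] F [ 0.8 -0.6  0.1] yaw y -71.4 tilt [ 0.008 -0.002 -1.   ]
top box 37 [591.4  55.8] 34.9 0.0
top lid [635.3 116.8] [59.9 67.6] 0.0 z top 118.6 tilt mrad [12.  3.]
scene box 291 [597.7  55.8] 37.8 0.032
scene lid [586.8  56.3] [175.5 161.1] 13.1 z top 118.8 tilt mrad [ 1. -2.]
scene btn [594.   56.5] [89.3 87. ] 126.7
```

```bash
python3 -c "
import cv2,numpy as np
a=[cv2.resize(cv2.imread(f'pics/a1_{n}.png'),(400,300)) for n in('top','scene')];cv2.imwrite('pics/a1.png',np.hstack(a))"
```

```text
(no output)
```

View pics/a1.png

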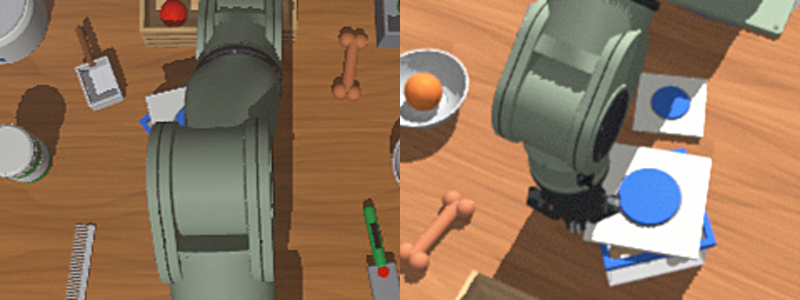

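```bash
cat >> h.py <<'E'
def fitlid(P,bc,a0=None):
    def cost(x,full=False):
        ca,sa=np.cos(x[2]),np.sin(x[2]);d=P-x[:2]
        m=np.maximum(abs(d[:,0]*ca+d[:,1]*sa),abs(-d[:,0]*sa+d[:,1]*ca))
        e=np.maximum(m-80.7,0)
        return np.minimum(e**2,30).mean()+(0.003*((x[:2]-bc)**2).sum())
    best=None
    for a in np.radians(np.arange(0,90,5)):
        s=minimize(cost,[*bc,a],method="Nelder-Mead",options=dict(initial_simplex=[[*bc,a],[bc[0]+3,bc[1],a],[bc[0],bc[1]+3,a],[*bc,a+.08]]))
        if best is None or s.fun<best.fun:best=s
    return best
def see(cams=("scene",),c0=(597,53),tag=None):
    for n in cams:
        p=vision.get_image(n);W,bx,near,hsv=lidbox(p,c0);P=W[bx][:,:2]
        out=n
        if len(P)>30:
            b=fitring(P,0,c0);out+=f" box{len(P)} {b.x[:2].round(1)} {np.degrees(b.x[2])%90:.1f} c{b.fun:.3f}"
        bt=(near&(hsv[...,0]>100)&(hsv[...,0]<125)&(hsv[...,1]>120)&(W[...,2]>107)).astype(np.uint8)
        bt&=(np.hypot(W[...,0]-c0[0],W[...,1]-c0[1])<65).astype(np.uint8)
        k,l,s,_=cv2.connectedComponentsWithStats(bt)
        if k>1:
            bt=l==1+s[1:,4].argmax();Q=W[bt];(bc,br)=cv2.minEnclosingCircle(Q[:,:2].astype(np.float32))
            out+=f" | btn {np.round(bc,1)} r{br:.1f} z{np.median(Q[:,2]):.1f}"
        else: bc=c0
        wh=near&(hsv[...,1]<50)&(hsv[...,2]>150)&(W[...,2]>104)&(W[...,2]<124)
        wh=cv2.morphologyEx(wh.astype(np.uint8),cv2.MORPH_OPEN,np.ones((2,2)))>0
        L=W[wh];f=fitlid(L[:,:2],np.array(bc));u=L[:,:2]-f.x[:2]
        A=np.c_[u,np.ones(len(u))];k=np.hypot(*u.T)<90;pl=np.linalg.lstsq(A[k],L[k,2],rcond=None)[0]
        print(out,f"| lid {f.x[:2].round(1)} {np.degrees(f.x[2])%90:.1f} c{f.fun:.2f} n{len(L)} ztop {pl[2]:.1f} tilt {(pl[:2]*1000).round()}")
        img=p["pixels"].copy()
        for x,h,z,col in [(f.x,81,pl[2],(0,0,255))]:
            ca,sa=np.cos(x[2]),np.sin(x[2])
            pts=np.array([proj(p,[x[0]+h*(i*ca-j*sa),x[1]+h*(i*sa+j*ca),z]) for i,j in((1,1),(-1,1),(-1,-1),(1,-1))])
            cv2.polylines(img,[pts.round().astype(int)],True,col,1)
        if tag: cv2.imwrite(f'pics/{tag}_{n}.png',cv2.resize(img[150:300,220:420],None,fx=3,fy=3,interpolation=cv2.INTER_CUBIC))
E
python3 -c "
from h import *
shift();see(tag='a2')"
```

```text
t 5.05 at [673.8 -20.6 109. ] F [ 0.7 -0.4  0.5] yaw y -71.4 tilt [ 0.008 -0.002 -1.   ]
scene box290 [597.6  56. ] 37.8 c0.040 | btn [600.9  49.8] r53.9 z126.8 | lid [596.5  58.8] 16.4 c0.83 n2177 ztop 118.7 tilt [ -3. -15.]
```

View pics/a2_scene.png

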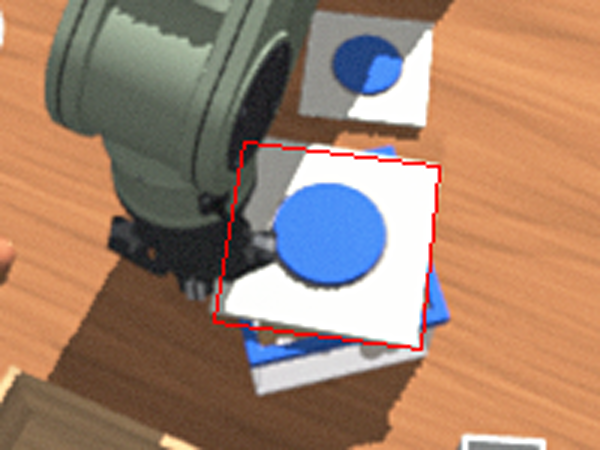

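```bash
sed -i 's/(hsv\[...,1\]<50)&(hsv\[...,2\]>150)&(W\[...,2\]>104)/(hsv[...,1]<45)\&(hsv[...,2]>90)\&(W[...,2]>105)/' h.py; python3 -c "
from h import *
shift((677,-30,109),(677,-30,155),(509,144,155),(509,144,105))"
```

```text
t 5.1 at [673.8 -20.6 109. ] F [ 1.1 -0.3 -0.2] yaw y -71.4 tilt [ 0.008 -0.002 -1.   ]
(677, -30, 109) -> [ 0.   9.9 -0. ]
(677, -30, 155) -> [-46.    0.2  -0.3]
(509, 144, 155) -> [  -1.7 -218.5  103.8]
(509, 144, 105) -> [50.  -0.2  0.3]
```

```bash
python3 -m crank '[[0,12,0,0,0,0],[-35,0,0,0,0,0],[-15,-20,10,0,0,0],[0,-48,22,0,0,0],[0,-48,22,0,0,0],[0,-48,22,0,0,0],[0,-48,22,0,0,0],[10,-14,4,0,0,0],[25,0,0,0,0,0],[10,0,0,0,0,0]]'; python3 -c "
from h import *
shift((509,144,105));see(('top','scene'),tag='a3')"
```

```text
time_s: 6.35
eef_pos: [506.5, 149.0, 113.1]
eef_rot: [2.055, 0.328, -2.039]
contact_force: [0.4, 0.1, 0.7]
finger_gap: 0.002
t 6.35 at [506.5 149.  113.1] F [0.4 0.1 0.7] yaw y -71.7 tilt [ 0.008 -0.002 -1.   ]
(509, 144, 105) -> [ 8.2  5.5 -0.7]
top box165 [595.9  55.5] 38.1 c0.003 | btn [593.7  56.5] r45.7 z126.4 | lid [593.2  51.4] 13.4 c0.37 n1854 ztop 116.7 tilt [38. 30.]
scene box373 [597.9  55.6] 37.8 c0.031 | btn [592.3  55.6] r46.3 z126.9 | lid [592.2  59.4] 13.4 c0.39 n3004 ztop 117.9 tilt [-19. -10.]
```

```bash
python3 -c "
import cv2,numpy as np
a=[cv2.resize(cv2.imread(f'pics/a3_{n}.png'),(400,300)) for n in('top','scene')];cv2.imwrite('pics/a3.png',np.hstack(a))"
```

```text
(no output)
```

View pics/a3.png

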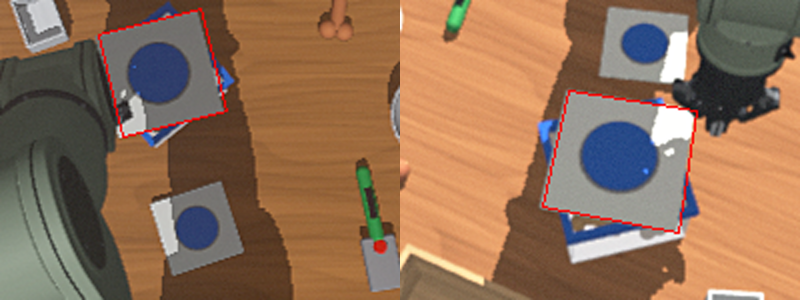

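```bash
python3 - <<'E'
s=open('h.py').read()
s=s.replace("        L=W[wh];f=","        zt=np.median(W[wh][:,2]);wh&=abs(W[...,2]-zt)<3.5\n        L=W[wh];f=").replace("0.003*((x","0.02*((x")
open('h.py','w').write(s)
E
python3 -c "
from h import *
see(('top','scene'),tag='a4')"
python3 -c "
import cv2,numpy as np
a=[cv2.resize(cv2.imread(f'pics/a4_{n}.png'),(400,300)) for n in('top','scene')];cv2.imwrite('pics/a4.png',np.hstack(a))"
```

```text
top box166 [596.3  55.4] 37.6 c0.002 | btn [593.1  57.2] r45.3 z126.4 | lid [592.7  56.8] 13.6 c0.02 n1530 ztop 118.4 tilt [0. 1.]
scene box371 [597.8  55.8] 38.0 c0.028 | btn [593.6  55.8] r45.9 z126.9 | lid [593.6  56.1] 13.5 c0.01 n2759 ztop 119.0 tilt [ 0. -1.]
```

View pics/a4.png

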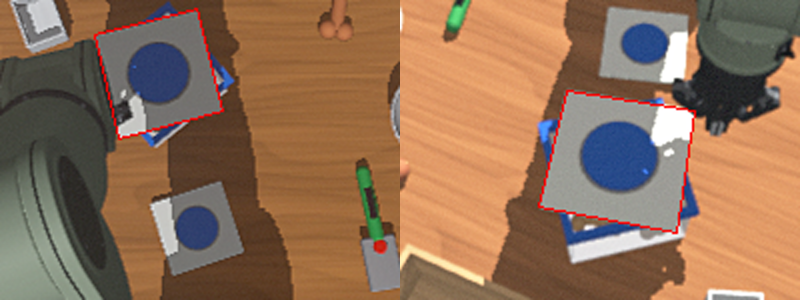

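```bash
python3 -c "
from h import *
shift((499,140,105))"; 
```

```text
t 6.55 at [506.9 149.  114.5] F [ 0.5  0.2 -0. ] yaw y -71.7 tilt [ 0.01  -0.001 -1.   ]
(499, 140, 105) -> [ 9.4  6.  10.4]
```

```bash
python3 -m crank '[[9,0,10,0,0,0],[2,6,0,0,0,0],[1,5,0,0,0,0],[0.5,4,0,0,0,0],[0.5,4,0,0,0,0],[0.5,4,0,0,0,0],[0.5,3,0,0,0,0],[0.5,3,0,0,0,0],[0.5,2,0,0,0,0],[0,0,0,0,0,0]]'; python3 -c "
from h import *
shift();see(('top','scene'))"
```

```text
time_s: 7.8
eef_pos: [509.8, 115.0, 101.8]
eef_rot: [2.062, 0.329, -2.035]
contact_force: [-1.9, 1.7, 1.7]
finger_gap: 0.001
t 7.8 at [509.8 115.  101.8] F [-1.9  1.7  1.7] yaw y -71.7 tilt [ 0.013  0.001 -1.   ]
top box102 [596.4  55.3] 37.7 c0.013 | btn [590.3  48.7] r55.3 z126.2 | lid [593.7  45.5] 17.6 c0.73 n1152 ztop 118.4 tilt [ 0. -1.]
scene box336 [597.7  55.7] 38.1 c0.032 | btn [601.7  43.1] r46.8 z126.8 | lid [601.9  43.8] 17.7 c0.03 n2751 ztop 118.8 tilt [ 1. -1.]
```

```bash
python3 -c "
from h import *
shift((506.6,124.5,105),(506.6,124.5,155),(698,-36,155),(698,-36,105))"
```

```text
t 7.9 at [509.9 115.  101.9] F [-1.6  0.9  1. ] yaw y -71.7 tilt [ 0.013  0.001 -1.   ]
(506.6, 124.5, 105) -> [ -3.2 -10.1   0.1]
(506.6, 124.5, 155) -> [-50.    0.1  -0.6]
(698, -36, 155) -> [   2.3  212.4 -131.4]
(698, -36, 105) -> [50.  -0.1  0.6]
```

```bash
python3 -m crank '[[-4,-12,0,0,0,0],[-40,0,0,0,0,0],[-8,20,-12,0,0,0],[0,48,-29,0,0,0],[0,48,-29,0,0,0],[0,48,-29,0,0,0],[0,40,-26,0,0,0],[14,7,-5,0,0,0],[25,0,0,0,0,0],[6,0,0,0,0,0]]'; python3 -c "
from h import *
shift((698,-36,105));see(('top','scene'))"
```

```text
time_s: 9.15
eef_pos: [700.6, -28.7, 113.5]
eef_rot: [2.06, 0.335, -2.029]
contact_force: [0.1, 0.6, 0.7]
finger_gap: -0.003
t 9.15 at [700.6 -28.7 113.5] F [0.1 0.6 0.7] yaw y -71.3 tilt [ 0.015  0.001 -1.   ]
(698, -36, 105) -> [8.5 6.  4.9]
top box69 [597.5  55.2] 38.8 c0.009 | btn [624.6  72.6] r15.5 z126.1 | lid [624.6  72.6] 0.0 c0.00 n280 ztop 118.9 tilt [-11.  -5.]
scene box346 [597.8  55.6] 38.2 c0.050 | btn [602.6  42. ] r46.9 z126.9 | lid [602.5  43.2] 17.9 c0.06 n2406 ztop 118.9 tilt [-1. -1.]
```

```bash
python3 -m crank '[[7,0,0,0,0,0],[1,-3,-1,0,0,0],[0.5,-4,-1.3,0,0,0],[0,-4,-1.3,0,0,0],[0,-4,-1.3,0,0,0],[0,-4,-1.3,0,0,0],[0,-3,-1,0,0,0],[0,-3,-1,0,0,0],[0,-2,-0.7,0,0,0],[0,0,0,0,0,0]]'; python3 -c "
from h import *
shift();see(('scene',),tag='a5')"
```

```text
time_s: 10.5
eef_pos: [701.9, 2.4, 108.6]
eef_rot: [2.064, 0.335, -2.022]
contact_force: [0.4, -0.9, 0.3]
finger_gap: 0.001
t 10.5 at [701.9   2.4 108.6] F [ 0.4 -0.9  0.3] yaw y -71.3 tilt [ 0.02   0.001 -1.   ]
scene box219 [597.7  56.3] 37.7 c0.019 | btn [596.2  53.5] r45.8 z126.8 | lid [596.   54.3] 25.9 c0.03 n1838 ztop 118.9 tilt [ 0. -1.]
```

View pics/a5_scene.png

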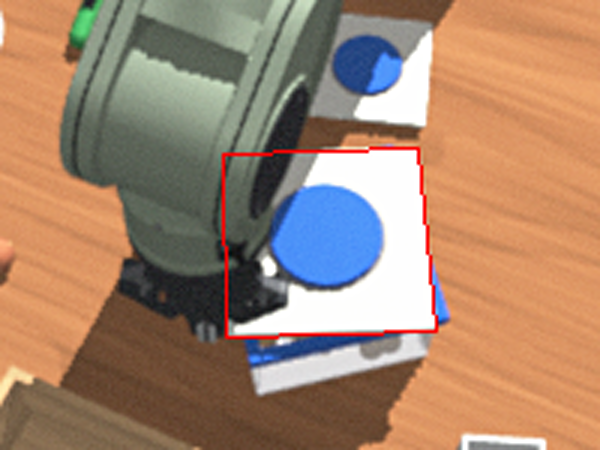

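```bash
python3 -m crank '[[1,-2,-0.6,0,0,0],[0.8,-3,-1,0,0,0],[0.5,-3,-1,0,0,0],[0.3,-2.5,-1,0,0,0],[0.3,-2,-0.7,0,0,0],[0,-2,0,0,0,0],[0,0,0,0,0,0],[0,8,0,0,0,0],[-30,5,0,0,0,0],[-20,0,0,0,0,0]]'; python3 -c "
from h import *
shift();see(('scene',),tag='a6')"
```

```text
time_s: 11.8
eef_pos: [704.9, 1.3, 157.0]
eef_rot: [2.064, 0.328, -2.022]
contact_force: [-0.0, 0.2, -0.5]
finger_gap: -0.004
t 11.8 at [704.9   1.3 157. ] F [-0.   0.2 -0.5] yaw y -71.4 tilt [ 0.021 -0.003 -1.   ]
scene box175 [597.5  57.1] 37.1 c0.059 | btn [595.   57.7] r46.0 z126.9 | lid [594.9  58.5] 29.8 c0.03 n2157 ztop 118.8 tilt [-1. -1.]
```

```bash
python3 -m crank '[[0,0,0,-9.5,0,0],[0,0,0,-9.5,0,0],[0,-25,12,0,0,0],[0,-46,22,0,0,0],[0,-46,22,0,0,0],[0,-46,22,0,0,0],[0,-36,17,0,0,0],[5,-10,5,0,0,0],[30,0,0,0,0,0],[10,0,0,0,0,0]]'; python3 -c "
from h import *
shift((483,113,106));see(('top','scene'),tag='a7')"
```

```text
time_s: 13.1
eef_pos: [488.0, 108.0, 106.1]
eef_rot: [1.848, 0.637, -1.821]
contact_force: [-31.6, 21.0, 49.6]
finger_gap: -0.004
t 13.1 at [488.  108.  106.1] F [-31.6  21.   49.6] yaw y -51.6 tilt [ 0.014  0.003 -1.   ]
(483, 113, 106) -> [ 0.1 -7.1  0.8]
top box108 [595.7  55.4] 37.8 c0.001 | btn [582.6  70. ] r50.0 z145.3 | lid [582.6  70. ] 24.6 c0.00 n29 ztop 123.7 tilt [ 8. -1.]
scene box465 [597.7  56. ] 37.7 c0.043 | btn [589.   68.5] r46.7 z152.7 | lid [589.   68.7] 27.6 c0.00 n280 ztop 136.8 tilt [ 173. -206.]
```

The finger came down on the lid's edge (50 N) and tipped it. I'm backing straight off and looking.

```bash
python3 -c "
from h import *
see(('scene',),tag='a7b')"; python3 -m crank '[[-4,-1,0,0,0,0],[-5,-1,0,0,0,0],[-5,-2,0,0,0,0],[-6,-3,0,0,0,0],[-6,-3,0,0,0,0],[-8,-3,0,0,0,0],[-8,-3,0,0,0,0],[-10,-3,0,0,0,0],[0,0,0,0,0,0],[0,0,0,0,0,0]]'; python3 -c "
from h import *
shift();see(('top','scene'),tag='a8')"
python3 -c "
import cv2,numpy as np
a=[cv2.resize(cv2.imread(f'pics/{n}.png'),(400,300)) for n in('a7b_scene','a8_scene')];cv2.imwrite('pics/a8.png',np.hstack(a))"
```

```text
scene box437 [597.9  56. ] 37.6 c0.040 | btn [592.8  72.3] r44.5 z149.8 | lid [592.8  72.3] 28.5 c0.00 n376 ztop 134.3 tilt [ 150. -207.]
time_s: 14.5
eef_pos: [476.1, 122.5, 161.8]
eef_rot: [1.85, 0.634, -1.819]
contact_force: [0.7, -0.1, -0.5]
finger_gap: -0.002
t 14.5 at [476.1 122.5 161.8] F [ 0.7 -0.1 -0.5] yaw y -51.7 tilt [ 0.016  0.002 -1.   ]
top box78 [595.9  55.8] 38.4 c0.000 | btn [597.6  60.8] r45.4 z124.3 | lid [597.3  60.3] 32.9 c0.02 n889 ztop 115.4 tilt [-4. 33.]
scene box148 [605.   53.7] 34.1 c0.001 | btn [596.9  57.6] r46.8 z124.6 | lid [597.8  58.4] 33.2 c0.06 n1502 ztop 116.6 tilt [-6. 44.]
```

View pics/a8.png

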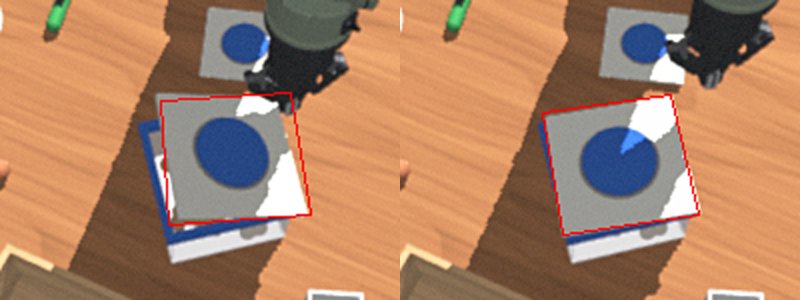

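```bash
python3 -m crank '[[30,0,0,0,0,0],[19,0,0,0,0,0],[4,0,0,0,0,0],[0.5,5,2,0,0,0],[0.5,4,1.5,0,0,0],[0.5,3,1.3,0,0,0],[0,2.5,1.1,0,0,0],[0,2.5,1.1,0,0,0],[0,2,1,0,0,0],[0,0,0,0,0,0]]'; python3 -c "
from h import *
shift();see(('top','scene'),tag='a9')"
```

```text
time_s: 15.85
eef_pos: [483.8, 100.7, 107.2]
eef_rot: [1.853, 0.633, -1.818]
contact_force: [-0.3, -0.6, -0.4]
finger_gap: -0.001
t 15.85 at [483.8 100.7 107.2] F [-0.3 -0.6 -0.4] yaw y -51.8 tilt [ 0.018  0.003 -1.   ]
top box60 [595.6  55.2] 37.9 c0.000 | btn [597.3  60.6] r45.6 z123.9 | lid [597.1  60.1] 32.3 c0.02 n762 ztop 115.0 tilt [-3. 35.]
scene box148 [604.2  54.7] 34.7 c0.000 | btn [597.8  57.1] r46.7 z124.6 | lid [598.3  57.9] 33.2 c0.10 n1500 ztop 116.6 tilt [-7. 43.]
```

```bash
python3 -m crank '[[0.3,2,1,0,0,0],[0.3,2,1,0,0,0],[0.3,2,1,0,0,0],[0.3,2,1,0,0,0],[0,1.5,0.7,0,0,0],[0,1.5,0.7,0,0,0],[0,1,0.5,0,0,0],[0,0,0,0,0,0],[0,0,0,0,0,0],[0,0,0,0,0,0]]'; python3 -c "
from h import *
shift();see(('top','scene'),tag='a10')"
```

```text
time_s: 17.2
eef_pos: [485.3, 87.9, 105.8]
eef_rot: [1.85, 0.636, -1.82]
contact_force: [-0.8, 0.0, -0.0]
finger_gap: -0.003
t 17.2 at [485.3  87.9 105.8] F [-0.8  0.  -0. ] yaw y -51.7 tilt [ 0.015  0.003 -1.   ]
top | btn [597.7  56.3] r45.9 z121.7 | lid [597.7  56.2] 35.7 c0.00 n680 ztop 114.5 tilt [21. 21.]
scene box164 [599.3  57.2] 38.0 c0.000 | btn [597.9  53.6] r46.1 z122.3 | lid [598.   54.5] 36.7 c0.04 n1649 ztop 114.5 tilt [31. 24.]
```

View pics/a10_scene.png

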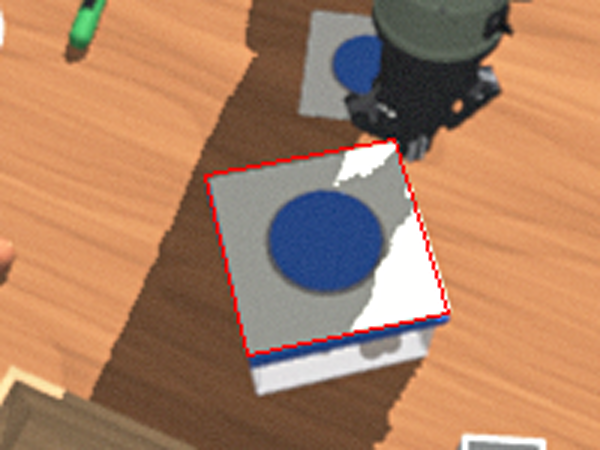

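```bash
python3 -m crank '[[-3,-12,0,0,0,0],[-40,0,0,0,0,0],[-8,9,-20,0,0,0],[0,18,-42,0,0,0],[0,18,-42,0,0,0],[0,18,-42,0,0,0],[0,10,-26,0,0,0],[0,0,0,0,0,0],[22,0,0,0,0,0],[15,0,0,0,0,0]]'; python3 -c "
from h import *
shift((663,145,105));see(('top','scene'),tag='a11')"
```

```text
time_s: 18.55
eef_pos: [657.0, 156.9, 125.4]
eef_rot: [1.847, 0.644, -1.818]
contact_force: [-0.3, 0.6, 0.3]
finger_gap: -0.001
t 18.55 at [657.  156.9 125.4] F [-0.3  0.6  0.3] yaw y -51.4 tilt [ 0.014  0.006 -1.   ]
(663, 145, 105) -> [20.4 13.   3. ]
top | btn [596.9  55.4] r44.8 z121.8 | lid [596.9  55.3] 36.4 c0.00 n869 ztop 113.1 tilt [25. 22.]
scene box93 [616.3  33.6] 37.8 c0.000 | btn [596.7  54.3] r45.9 z122.1 | lid [596.9  54.4] 39.0 c0.01 n994 ztop 114.4 tilt [30. 24.]
```

```bash
python3 -m crank '[[12,5,0,0,0,0],[8,5,0,0,0,0],[0,0,6,0,0,0],[0,0,5,0,0,0],[0.3,0,3,0,0,0],[0.3,0,2,0,0,0],[0.3,0,2,0,0,0],[0.3,0,1.5,0,0,0],[0.3,0,1,0,0,0],[0,0,0,0,0,0]]'; python3 -c "
from h import *
shift();see(('top','scene'),tag='a12')"
```

```text
time_s: 19.9
eef_pos: [648.6, 136.6, 104.9]
eef_rot: [1.853, 0.646, -1.812]
contact_force: [1.1, 0.1, 0.1]
finger_gap: 0.002
t 19.9 at [648.6 136.6 104.9] F [1.1 0.1 0.1] yaw y -51.3 tilt [ 0.019  0.01  -1.   ]
top | btn [586.8  58.3] r53.1 z116.2 | lid [589.   55.4] 36.7 c0.45 n1013 ztop 108.3 tilt [2. 1.]
scene box66 [606.3  49.7] 35.7 c0.000 | btn [599.5  52.3] r45.8 z116.8 | lid [599.5  52.3] 37.8 c0.07 n1382 ztop 109.1 tilt [-1.  0.]
```

The lid has dropped: plate top is 109, button top 117, no tilt. Next I'll retreat, move above the button, and check before pressing.

```bash
python3 -m crank '[[0,0,-10,0,0,0],[-35,0,0,0,0,0],[-30,0,0,0,0,0],[0,0,0,0,0,0],[0,0,0,0,0,0],[0,0,0,0,0,0],[0,0,0,0,0,0],[0,0,0,0,0,0],[0,0,0,0,0,0],[0,0,0,0,0,0]]'; python3 -c "
from h import *
shift((597.2,55.3,172),(597.2,55.3,125));see(('top','scene'),tag='a13')"
```

```text
time_s: 21.25
eef_pos: [653.1, 140.6, 168.0]
eef_rot: [1.845, 0.644, -1.821]
contact_force: [0.3, 0.4, -0.1]
finger_gap: -0.0
t 21.25 at [653.1 140.6 168. ] F [ 0.3  0.4 -0.1] yaw y -51.4 tilt [ 0.011  0.006 -1.   ]
(597.2, 55.3, 172) -> [-5.1 31.8 96.9]
(597.2, 55.3, 125) -> [47.  -0.1  0.6]
top | btn [596.  57.] r45.6 z116.1 | lid [595.3  56.1] 37.2 c0.06 n1061 ztop 108.3 tilt [1. 0.]
scene box104 [599.3  61.3] 35.2 c0.000 | btn [597.5  52.2] r46.0 z116.8 | lid [597.6  52.5] 38.1 c0.02 n1631 ztop 108.9 tilt [-2. -1.]
```

View pics/a13_scene.png

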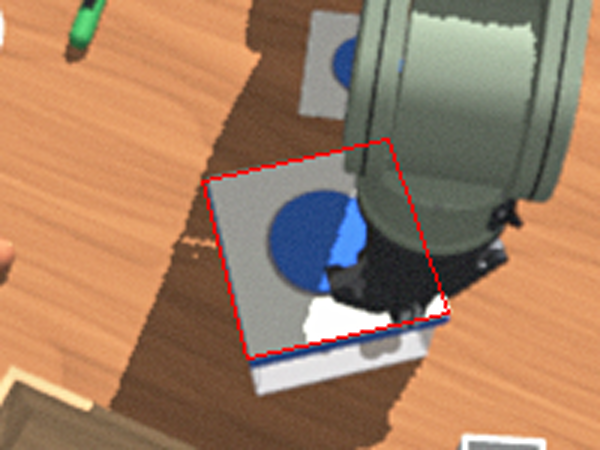

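The plate sits flush on the collar with no tilt, and the button is still up (116.5 against 108.6 for the plate). Moving over it.

```bash
python3 -m crank '[[0,10,28,0,0,0],[0,12,38,0,0,0],[0,8,24,0,0,0],[0,0,0,0,0,0],[20,0,0,0,0,0],[12,0,0,0,0,0],[0,0,0,0,0,0],[0,0,0,0,0,0],[0,0,0,0,0,0],[0,0,0,0,0,0]]'; python3 -c "
from h import *
shift((597,55,125));shift((597,55,108))"
```

```text
time_s: 22.6
eef_pos: [602.1, 61.5, 135.5]
eef_rot: [1.847, 0.646, -1.816]
contact_force: [0.0, -0.9, -0.4]
finger_gap: 0.001
t 22.6 at [602.1  61.5 135.5] F [ 0.  -0.9 -0.4] yaw y -51.2 tilt [ 0.014  0.007 -1.   ]
(597, 55, 125) -> [10.4  1.9  8.2]
t 22.6 at [602.1  61.5 135.5] F [ 0.  -0.9 -0.4] yaw y -51.2 tilt [ 0.014  0.007 -1.   ]
(597, 55, 108) -> [27.4  1.8  8.5]
```

```bash
python3 -m crank '[[4,2,8,0,0,0],[4,0,0,0,0,0],[3,0,0,0,0,0],[3,0,0,0,0,0],[2,0,0,0,0,0],[1.5,0,0,0,0,0],[1.5,0,0,0,0,0],[1.5,0,0,0,0,0],[1,0,0,0,0,0],[0,0,0,0,0,0]]'; python3 -c "
from h import *
shift()"
```

```text
time_s: 23.85
eef_pos: [597.1, 54.5, 113.7]
eef_rot: [1.848, 0.646, -1.815]
contact_force: [-0.2, 0.1, -0.1]
finger_gap: -0.003
t 23.85 at [597.1  54.5 113.7] F [-0.2  0.1 -0.1] yaw y -51.3 tilt [ 0.015  0.007 -1.   ]
```

```bash
python3 -m crank '[[1,0,0,0,0,0],[1,0,0,0,0,0],[1,0,0,0,0,0],[1,0,0,0,0,0],[1,0,0,0,0,0],[1,0,0,0,0,0],[1,0,0,0,0,0],[1,0,0,0,0,0],[1.5,0,0,0,0,0],[1.5,0,0,0,0,0]]'; python3 -c "
from h import *
shift()"
```

```text
time_s: 25.1
eef_pos: [597.3, 54.4, 110.8]
eef_rot: [1.851, 0.644, -1.811]
contact_force: [-11.3, -1.1, 33.4]
finger_gap: 0.002
t 25.1 at [597.3  54.4 110.8] F [-11.3  -1.1  33.4] yaw y -51.3 tilt [ 0.019  0.007 -1.   ]
```

```bash
python3 -m crank '[[-5,0,0,0,0,0],[-20,0,0,0,0,0],[-40,0,0,0,0,0],[-40,20,-20,0,0,0],[0,40,-10,0,0,0],[0,50,0,0,0,0],[0,50,0,0,0,0],[0,50,0,0,0,0],[0,50,0,0,0,0],[0,0,0,0,0,0]]'; python3 -c "
from h import *
shift();see(('top','scene'),tag='a14')
p=vision.get_image('top');cv2.imwrite('pics/end_top.png',p['pixels'])"
```

```text
time_s: 26.35
eef_pos: [767.9, -101.0, 222.2]
eef_rot: [1.852, 0.646, -1.809]
contact_force: [1.1, 0.3, -0.9]
finger_gap: 0.003
t 26.35 at [ 767.9 -101.   222.2] F [ 1.1  0.3 -0.9] yaw y -51.2 tilt [ 0.021  0.009 -1.   ]
top | btn [595.   55.7] r44.7 z110.3 | lid [594.9  55.6] 37.4 c0.00 n1185 ztop 108.5 tilt [ 2. -1.]
scene box113 [600.  58.] 36.1 c0.000 | btn [595.2  54.8] r44.5 z110.9 | lid [595.5  55.1] 37.2 c0.01 n2770 ztop 108.9 tilt [ 0. -2.]
```

View pics/a14_scene.png

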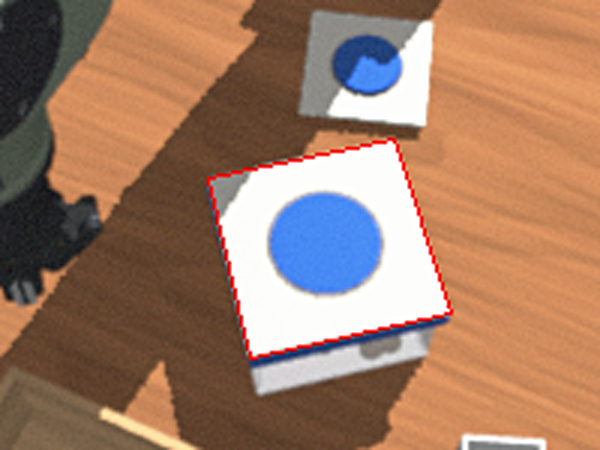

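View pics/end_top.png

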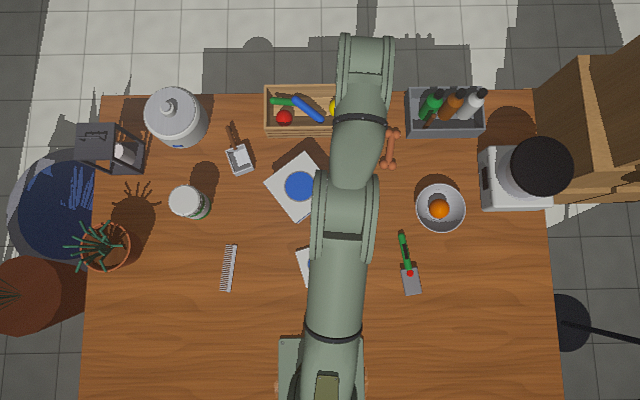

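The lid is square and seated, and the button is down at 110.9, 2 mm proud as specified. The other things in view are where they were (bone at (391,145), scoop, bowl, comb, brush). Handing in.

```bash
python3 -c "
from h import *
print(np.round(monitor.get_obs()['qvel'],3)); print(r.finish_job())"
```

```text
[-0.007 -0.014 -0.001  0.004 -0.001  0.002  0.001]
the job is handed in; nothing more can be done
None
```

I nudged the larger lid about 26° round by its edges until it was square with the box and had dropped home. Then I pressed the button down and handed the job in at about 26 s.

- **Lid:** its top is at 109 mm with almost no tilt (2 mrad or less). It sits at 37.3°; I measured the box at 38° before the lid covered the collar.
- **Button:** its top was at 116.5 mm with the lid home, so it was still up. It is now at 110.9 mm (11 mm above the lid's origin), and the press ended at about 33 N.
- **Box:** about where it was, within about 2 mm judging by the lid. With the lid on, too little of the collar shows for the box fit to give a reliable check of its own.
- **Other things:** none appeared to have moved in the last top picture, except that the arm hid part of the look-alike lid and the crate there. The look-alike looked in place in the last scene picture. I did not re-measure their positions.

**Slip:** on one descent the shut fingers landed on the lid's edge, reading up to about 50 N on one axis (62 N in all) at the wrist, and tipped the lid. It fell back onto the collar with its button still up, and the box had not moved noticeably. That was under the 120 N wrist limit. It was above 40 N, but that limit is for the arm or gripper's body and I believe only the fingertips touched.

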